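# Lock the filter cartridge into its bayonet housing

### The job

The blue-handled filter cartridge has only been stood in the mouth of the filter housing with its two lugs resting on top of the dark collar. Turn it clockwise (seen from above) until the lugs drop into the collar's two slots, press it down against the spring, turn it clockwise about a quarter turn as far as it goes, and let it spring up a little so that it clicks home and stays locked when you let go. Leave the beaker, the tape, the white plate and the red marker where they are.

Things in the scene. Friction and masses are not known exactly. Their poses are not given: they have to be found in the camera images.
- housing: Filter housing, fixed: grey round bowl on a 150 x 130 x 10 mm aluminium plate, brass ports on its +y and -y sides. Origin: on the worktop, on the upright axis of the mouth; z up.
- housing_mouth (a point): Centre of the mouth, 84 mm above the worktop, level with the top of the dark collar (120 mm across, 72 mm bore). The collar is set at any angle to the housing, so the housing's yaw does not tell where its two opposite slots are; a white dot on the collar marks each slot, an orange bar each locked place, 80 degrees clockwise of a slot.
- lip (a point): On the mouth's axis, 70 mm above the worktop: level of the underside of the lip that the lugs pass beneath, clockwise of each slot. At the lip's end is a pocket 4 mm deep in the underside, with room for about 4 degrees of play either way and a hard stop at its far edge. Anticlockwise of the slot the way is blocked.
- spring_seat (a point): On the mouth's axis, 41 mm above the worktop: upper face of the sprung plate in the bowl when not pressed. It carries the cartridge once the lugs are in the slots, starts to give at about 4 N, grows by 0.4 N per mm and bottoms after 18 mm at about 11 N.
- cartridge: Filter cartridge, loose, 114 mm high, 0.17 to 0.33 kg; white spigot, white flange 80 mm across, blue bar handle on top. Origin: centre of the underside; z up; x along the handle and through both lugs. Origin height: 49 mm at the start, 41 dropped into the slots, 27 or less to pass under the lip, 23 bottomed, 31 locked home.
- lugs (a point): On the cartridge's axis, 35 mm above its origin, level with the undersides of its two lugs (14 mm wide, 8 mm high, tips 43 mm from the axis, on its +x and -x sides, under the black stripes). At the start it must turn clockwise 35 to 75 degrees; left loose, it then drops 8 mm by its weight and the slot sides stop it turning (4 degrees play) until pressed down.
- handle (a point): Centre of the cartridge's blue handle: an upright bar 74 mm long (along x), 22 mm thick (along y), 40 mm high, rounded ends; this point is on the cartridge's axis, 94 mm above its origin, 20 mm above the flange and 20 mm below the handle's top. Axes as the cartridge.
- beaker: Clear beaker, 69 mm across, 91 mm high, standing; bystander. Origin: centre of its underside.
- tape_green: Roll of green tape lying flat, 72 mm across, 19 mm high; bystander. Origin: centre of its underside.
- plate_white: White 96-well plate, 85 x 128 x 15 mm, lying flat; bystander. Origin: centre of its underside.
- marker_red: Red marker pen, 136 mm long, 12 mm thick, lying; bystander. Origin: centre of its underside.
Mind the look-alikes: they are no part of the job. Leave any purple look-alike of the cartridge alone.

How it is judged:
On the way:
1. the lugs have dropped into the collar's slots (z of cartridge in the frame of housing below 0.044 m), for 0.05 s.
At the end, for the whole second after the job is handed in: The cartridge rests locked in the pockets under the collar: its origin 28.7 to 34.5 mm above the worktop (31 nominal), within 6 mm of the housing's axis, upright within 0.1 rad and at rest (z of cartridge in the frame of housing between 0.0287 and 0.0345 m and horizontal distance between cartridge and housing below 0.006 m and angle between cartridge's own z axis and vertical below 0.1 rad and linear speed of cartridge below 0.02 m/s and angular speed of cartridge below 0.2 rad/s); the robot touches nothing.
It fails at once if the beaker is shoved or knocked over (distance of beaker from where it was at the start of the episode above 0.03 m or angle between beaker's own z axis and vertical above 0.5 rad).
It fails at once if the tape, the white plate or the marker is shoved away (distance of any of tape_green, plate_white, marker_red from where it was at the start of the episode above 0.03 m).
It also fails if it takes over 72 s, if anything falls off the work surface, if the arm or the gripper's body presses on something with over 40 N, if the wrist force passes 120 N, or if a joint passes its speed limit or range.

### The arm

A 6-joint arm with a two-finger parallel gripper is mounted at the origin on a cart in front of the work surface, level with it; the furniture and walls round the work are solid. World frame = base frame: x ahead of the robot, y to its left, z up, the work surface at z = 0. Lengths are in m, angles in rad, forces in N, time in s.
With the tool pointing down it reaches from about 0.35 to 0.85 m from the base axis. Payload 8.1 kg.
Tool frame: the origin (TCP) lies on the centre line of the jaws, within the pads' length; the fingertips stand 19 mm ahead of it and the grasp point (between the pads) is the TCP (robot.tips_ahead is the distance from the TCP to the fingertips, in m); y points along the fingers, z is the direction in which the jaws open and shut, and the axes are right-handed (so a half turn about y gives the same grasp; the last joint's range is limited). The gripper opens to 93 mm and grips with 3 to 60 N. Pads are 15 mm wide; open, the fingers measure 128 mm over their backs; the gripper's body (75 mm by 188 mm) begins 65 mm behind the grasp point.
Start: joints at [1.081, 0.13, 1.488, -0, 1.523, -0.085], TCP at [0.236, 0.552, 0.238] pointing down, gripper open.
Joint ranges: [-2.96, 2.96], [-0.89, 2.26], [0.02, 2.5], [-1.34, 4.48], [0, 2.73], [-2.66, 2.66]. Speed limits (rad/s): [2.39, 2.39, 2.79, 3.14, 3.14, 3.14].

### API

Orientations are given as a rotation vector (axis times angle).
In Python, from plant import robot, imaging, models gives the robot as it stands.
- The arm moves only by the tool carry_out, never from a script. Its argument "motion" is one flat list of numbers, 7 for each row, row after row: the shift along the tool's x, y, z in m, then the turn, a rotation vector about the tool's x, y, z in degrees, then the opening, from -1 (shut) to 1 (fully open). A call has exactly 5 rows; each row shifts and turns the pose as measured when the row begins, along the tool's axes as they then stand; what a row does not reach is not made up. A row lasts 1/10 s, in which the tool goes at most 50 mm and 8.59 degrees, less where a joint would pass 70% of its speed; a pose out of reach is approached as far as the arm can. A call is refused whole if a number of a shift passes 0.05 or a number of a turn 8.59, either way. A call with a gripper value outside its range is refused whole. The fingers move at their own pace and stop on an object; "squeeze" is the grip in N (left out, the last holds). Time passes only in rows, so rows that do not move let the fingers close, or fill a call up. It gives the time, the measured TCP pose, the force and the opening at its end, in the units of the state.
- robot.read_state(): the state, without advancing time (a new reading comes with each control period).
- imaging.read_camera(name): name is "side" or "top"; returns the picture (420x560x3 uint8, blue, green, red); there is no depth.
- imaging.camera_model(name): a dict with "K" (3x3 intrinsics, pixels), "k1" (the pictures are not rectified: a ray, as slopes to the right and down, at radius r is drawn at 1 + k1 r^2 times it, then the intrinsics apply), "position" and "orientation" of the camera in the world. Camera axes: x right, y down, z forward; pixel columns grow to the right and rows downward; lengths in m; the calibration is good to about 2 mm. A picture is of the moment at which its call begins. camera_model takes no time and is no camera call.
- robot.close_job(): hands the job in, once; it reports no verdict.
Trained networks look in the newest picture that a camera, given by its name, has taken for a name from the list of things; names that differ only in an ending like _2 or _b are one class to them, and where a whole thing is asked for, a point or a joint stands for the part that bears it (a point fixed in the world has none). Each returns a list of dicts, best first, with "confidence" (0 to 1); they miss things now and then, are a little off and sometimes report something else, mostly with a low value. They report only what shows in the picture. A call takes as long as a camera call. They do not tell look-alikes from the thing itself.
- models.outline_of(camera, thing): "pixels" (420x560 bool, what is visible of it) and "pixel" ([column, row] in pixels, amid what is visible of it).
The state is a dict: "t": time; "q": joint angles; "dq": joint speeds; "joint_torque": joint torques, N m; "tool_pos": TCP position; "orientation": TCP orientation; "force": force on the tool from outside, world axes, zero at the start; "wrist_torque": the same for the moment, N m; "opening": finger opening in m.
Only numpy, scipy, OpenCV 4.12 (cv2) and the standard library are available. Lean on these libraries where they do the work, as an engineer would, in place of code of your own. Each camera call takes 0.05 s, during which the arm holds its last target.

## Working session

There is one attempt and no reset: what is moved stays moved. The work goes in short steps, Python scripts to look and compute and a tool call to move; the robot and the scene stay as the last step left them, time stands still between calls to the robot, and variables do not carry over. Pictures are saved under pics/ and viewed, and the job is handed in when it is done.

Besides the shell and the picture viewer there is one more tool, called after "Emit:" by a JSON object that holds its "name" and its "arguments". carry_out: Moves the arm, as the interface text tells. Its arguments: {"type":"object","properties":{"motion":{"type":"array","items":{"type":"number"}},"squeeze":{"type":"number"}},"required":["motion"]}

```bash
ls; mkdir -p pics; python3 - <<'E'
from plant import robot, imaging, models
import cv2
print(robot.read_state())
for n in ("side","top"):
    im=imaging.read_camera(n); cv2.imwrite(f"pics/{n}0.png",im); print(n,imaging.camera_model(n))
E
```

```text
pics
{'t': 0.0, 'q': array([ 1.08061233e+00,  1.31155207e-01,  1.48928820e+00,  2.91866574e-06,
        1.52299081e+00, -8.53921673e-02]), 'dq': array([-0.00121562, -0.00111521, -0.00093046, -0.00118967,  0.00167332,
        0.00160777]), 'joint_torque': array([-4.30839987e-05, -5.59845471e+01, -4.91755807e+01,  7.69118406e-02,
        3.53105902e-02, -1.93820692e-04]), 'tool_pos': array([0.23601656, 0.55104558, 0.23658608]), 'orientation': array([-1.54914332,  0.31802204, -0.31719176]), 'force': array([-0.59234771, -0.64818562, -0.36075215]), 'wrist_torque': array([ 0.02357505, -0.02906129, -0.016551  ]), 'opening': 0.09265921878492248}
side {'K': array([[402.23876654,   0.        , 276.45748785],
       [  0.        , 402.23876654, 213.16166216],
       [  0.        ,   0.        ,   1.        ]]), 'k1': -0.02079594848836103, 'position': array([ 0.13476565, -0.63340747,  0.66150011]), 'orientation': array([-2.16822193,  0.66522272, -0.33086725])}
top {'K': array([[474.43161632,   0.        , 278.95619799],
       [  0.        , 474.43161632, 214.62292795],
       [  0.        ,   0.        ,   1.        ]]), 'k1': -0.11179148541833274, 'position': array([ 0.38878219, -0.06876769,  1.26570248]), 'orientation': array([-2.14851589,  2.17093447, -0.12095669])}
```

View pics/side0.png

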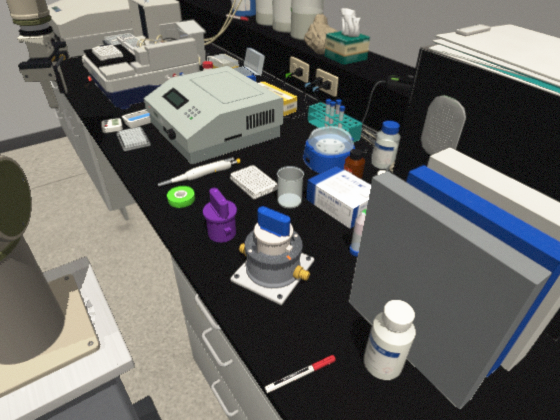

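View pics/top0.png

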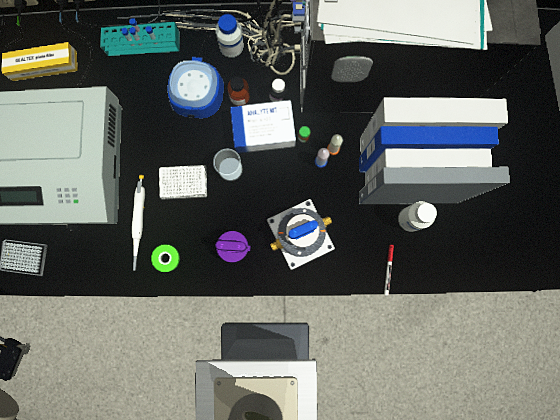

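The top view shows the housing with the blue handle near (302,232). The purple look-alike is at (233,247), the beaker at (228,165) and the books to the right. Next I'll zoom in and measure.

```bash
cat > h.py <<'E'
from plant import robot, imaging, models
import numpy as np, cv2
from scipy.spatial.transform import Rotation as R
def cam(n):
    m=imaging.camera_model(n); return m,R.from_rotvec(m["orientation"]).as_matrix(),np.array(m["position"])
def ray(n,p):
    m,Rm,c=cam(n);K=m["K"];d=np.array([(p[0]-K[0,2])/K[0,0],(p[1]-K[1,2])/K[1,1]])
    u=d.copy()
    for _ in range(20): u=d/(1+m["k1"]*(u@u))
    return c,Rm@np.array([u[0],u[1],1])
def atz(n,p,z):
    c,d=ray(n,p); return c+d*(z-c[2])/d[2]
def proj(n,P):
    m,Rm,c=cam(n);K=m["K"];v=Rm.T@(np.array(P)-c);u=v[:2]/v[2];u=u*(1+m["k1"]*(u@u));return np.array([K[0,0]*u[0]+K[0,2],K[1,1]*u[1]+K[1,2]])
def tri(a,b):
    c1,d1=ray("top",a);c2,d2=ray("side",b)
    A=np.stack([d1,-d2],1);s=np.linalg.lstsq(A,c2-c1,rcond=None)[0]
    return (c1+d1*s[0]+c2+d2*s[1])/2, np.linalg.norm(c1+d1*s[0]-c2-d2*s[1])
def ortho(n,cx,cy,z,half=0.08,px=600):
    # rectified view of plane z: right = -y world, up = +x
    g=np.linspace(-half,half,px)
    mx=np.zeros((px,px),np.float32);my=mx.copy()
    im=imaging.read_camera(n)
    m,Rm,c=cam(n);K=m["K"]
    X,Y=np.meshgrid(-g,-g,indexing='ij')
    P=np.stack([cx+X,cy+Y,np.full_like(X,z)],-1)
    v=(P-c)@Rm;u=v[...,:2]/v[...,2:];u=u*(1+m["k1"]*(u**2).sum(-1,keepdims=True))
    return cv2.remap(im,(K[0,0]*u[...,0]+K[0,2]).astype(np.float32),(K[1,1]*u[...,1]+K[1,2]).astype(np.float32),cv2.INTER_CUBIC)
E
python3 - <<'E'
from h import *
for n in ("side","top"):
    for t in ("housing","cartridge","handle"):
        for d in models.outline_of(n,t): 
            m=d["pixels"];ys,xs=np.nonzero(m);print(n,t,d["confidence"],d["pixel"],m.sum(),xs.min(),xs.max(),ys.min(),ys.max())
c=atz("top",(302,232),0.1);print(c)
cv2.imwrite("pics/o1.png",ortho("top",c[0],c[1],0.084))
im=imaging.read_camera("side")[190:310,220:330];cv2.imwrite("pics/s1.png",cv2.resize(im,None,fx=5,fy=5,interpolation=cv2.INTER_CUBIC))
E
```

```text
side housing 0.95 [273.0, 278.1] 2075 231 313 245 303
side cartridge 0.69 [218.8, 219.2] 1323 203 236 188 241
side cartridge 0.56 [269.2, 235.1] 1407 255 291 208 255
side handle 0.95 [220.4, 215.3] 1298 203 236 188 242
side handle 0.74 [268.2, 233.4] 1484 254 292 207 255
top housing 0.6 [295.8, 244.3] 1147 267 333 199 269
top cartridge 0.83 [301.7, 231.0] 864 285 318 214 246
top cartridge 0.68 [229.0, 248.6] 830 216 249 230 262
top handle 0.74 [235.2, 247.7] 794 216 249 231 261
top handle 0.72 [301.1, 230.1] 865 286 318 214 246
top handle 0.71 [297.4, 243.6] 1041 268 333 200 269
[ 0.48087783 -0.12104212  0.1       ]
```

View pics/o1.png

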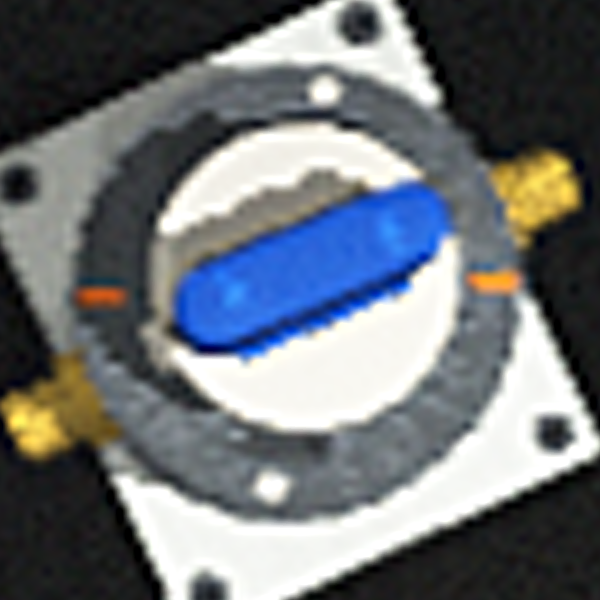

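View pics/s1.png

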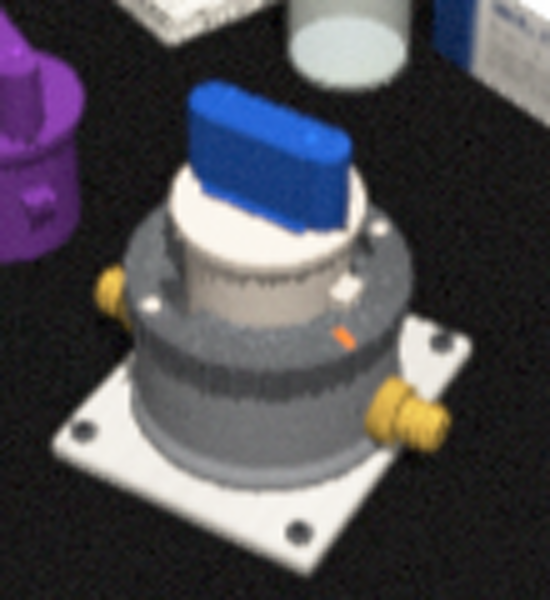

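```bash
python3 - <<'E'
from h import *
for z in (0.084,0.092,0.123,0.163):
    o=ortho("top",0.484,-0.1204,z)
    cv2.imwrite(f"pics/oz{int(z*1000)}.png",o)
    if z==0.163:
        h=cv2.cvtColor(o,cv2.COLOR_BGR2HSV);m=cv2.inRange(h,(100,150,150),(125,255,255))
        print(cv2.minAreaRect(cv2.findNonZero(m)), cv2.moments(m,True)['m10']/m.sum()*255)
        cv2.imwrite("pics/hm.png",m)
o=cv2.resize(cv2.imread("pics/oz163.png"),(400,400));p=cv2.resize(cv2.imread("pics/oz92.png"),(400,400))
cv2.imwrite("pics/c2.png",np.hstack([p,o]))
E
```

```text
((304.106689453125, 308.865478515625), (96.8306655883789, 272.3304138183594), 66.71393585205078) 300.7414376934985
```

View pics/c2.png

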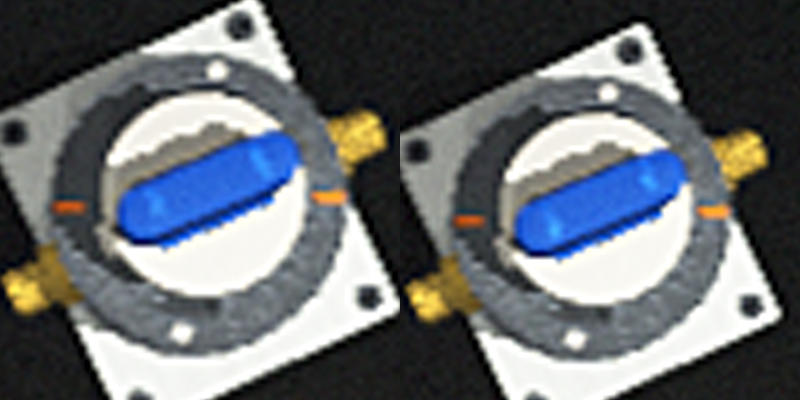

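```bash
python3 - <<'E'
from h import *
a=np.clip(cv2.imread("pics/oz84.png").astype(float)*2.2,0,255).astype('uint8')
cv2.imwrite("pics/b84.png",a)
im=cv2.imread("pics/s1.png");cv2.imwrite("pics/bs1.png",np.clip(im.astype(float)*1.8,0,255).astype('uint8'))
for n,P in {'c':(.484,-.1204,.084),'h':(.484,-.1204,.163)}.items(): print(n,proj("side",P),proj("top",P))
import math
for ang in range(0,360,30):
    a=math.radians(ang);P=(.484+.043*math.sin(a),-.1204-.043*math.cos(a),.088);q=proj("side",P);print(ang,(q-[220,190])*5)
E
```

```text
c [273.49544541 242.73012675] [301.44450165 231.26412661]
h [273.66074315 213.43022725] [302.88221258 228.5269496 ]
0 [326.85561502 316.57669777]
30 [361.32776444 287.9690199 ]
60 [369.51252944 252.02000602]
90 [350.65660212 218.67372517]
120 [310.88879025 196.19808926]
150 [260.58876074 189.66758208]
180 [211.92734958 200.49458008]
210 [176.83219216 226.35563569]
240 [164.85178713 261.28984735]
270 [180.53071002 296.36526285]
300 [220.91595074 321.58875898]
330 [275.01599476 329.13675652]
```

View pics/b84.png

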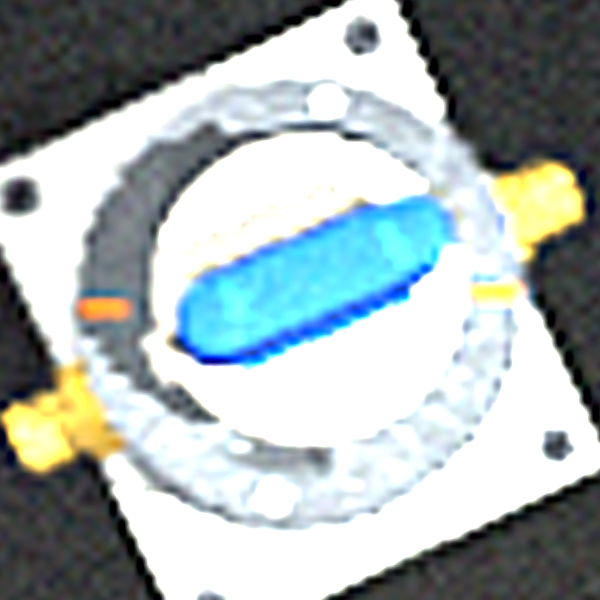

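View pics/bs1.png

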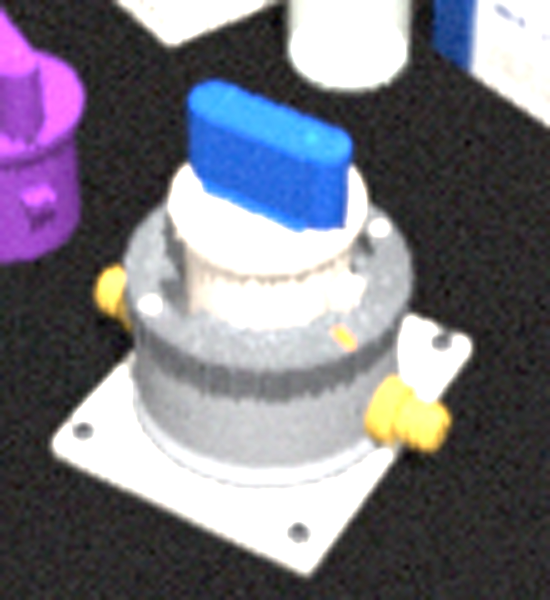

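```bash
python3 - <<'E'
from h import *
s=robot.read_state();M=R.from_rotvec(s["orientation"]).as_matrix();print(M.round(3))
print(np.degrees(np.arctan2(M[1,0],M[0,0])), np.degrees(s["q"]))
for z in (.15,.25): print(atz("top",(360,190),z),atz("top",(360,150),z),atz("top",(385,98),z))
print(M.T@np.array([.484-.236,-.1204-.551,.05]))
E
```

```text
[[ 0.919  0.     0.394]
 [-0.394  0.     0.919]
 [ 0.    -1.     0.   ]]
-23.190663735851754 [ 6.19155798e+01  7.47013675e+00  8.52663316e+01  7.63917524e-05
  8.72609683e+01 -4.89376011e+00]
[ 0.5759041  -0.25906012  0.15      ] [ 0.67391139 -0.2623483   0.15      ] [ 0.80558788 -0.32939172  0.15      ]
[ 0.55913243 -0.24200428  0.25      ] [ 0.64835536 -0.24499774  0.25      ] [ 0.76822974 -0.30603208  0.25      ]
[ 0.49235364 -0.05002199 -0.51948787]
```

Emit:
{"name": "carry_out", "arguments": {"motion": [0,-0.012,0,0,8.5,0,1,0,-0.012,0,0,8.5,0,1,0,-0.012,0,0,8.5,0,1,0,-0.012,0,0,8.5,0,1,0,-0.012,0,0,8.5,0,1], "squeeze": 50}}

```text
t: 1.2
tool_pos: [0.2356, 0.5503, 0.2968]
orientation: [-1.382, 0.9, -0.901]
force: [1.3, -0.2, -0.1]
opening: 0.0929
```

```bash
cat > d.py <<'E'
from h import *
import sys
s=robot.read_state();M=R.from_rotvec(s["orientation"]).as_matrix()
t=np.array([float(v) for v in sys.argv[1:4]]);yaw=float(sys.argv[4])
cy=np.degrees(np.arctan2(M[1,0],M[0,0]))
print("t",s["t"],"pos",s["tool_pos"].round(4),"yaw",cy.round(2),"q",np.degrees(s["q"]).round(1),"F",s["force"].round(1),"T",s["wrist_torque"].round(2),"open",round(s["opening"],4))
print("tool shift",(M.T@(t-s["tool_pos"])).round(4),"turn y",round(cy-yaw,2),"down axis",M[:,1].round(4))
E
python3 d.py .484 -.1204 .24 -66
```

```text
t 1.2 pos [0.2356 0.5503 0.2968] yaw -66.36 q [61.9  6.6 80.1  0.  93.6 38.3] F [ 1.3 -0.2 -0.1] T [-0.11  0.03 -0.02] open 0.0929
tool shift [ 0.7139  0.0591 -0.0412] turn y -0.36 down axis [-0.0024 -0.0044 -1.    ]
```

Emit:
{"name": "carry_out", "arguments": {"motion": [0.049,0,-0.003,0,0,0,1,0.049,0,-0.003,0,0,0,1,0.049,0,-0.003,0,0,0,1,0.049,0,-0.003,0,0,0,1,0.049,0,-0.003,0,0,0,1]}}

```text
t: 1.7
tool_pos: [0.319, 0.3185, 0.2975]
orientation: [-1.38, 0.9, -0.9]
force: [2.0, -0.6, 1.0]
opening: 0.0929
```

Emit:
{"name": "carry_out", "arguments": {"motion": [0.049,0,-0.003,0,0,0,1,0.049,0,-0.003,0,0,0,1,0.049,0,-0.003,0,0,0,1,0.049,0,-0.003,0,0,0,1,0.049,0,-0.003,0,0,0,1]}}

```text
t: 2.2
tool_pos: [0.4034, 0.0829, 0.2994]
orientation: [-1.376, 0.895, -0.901]
force: [0.4, 0.4, -0.0]
opening: 0.0927
```

```bash
python3 d.py .484 -.1204 .24 -66
```

```text
t 2.2 pos [0.4034 0.0829 0.2994] yaw -66.21 q [ 4.500e+00 -2.390e+01  1.073e+02 -1.000e-01  9.640e+01 -1.930e+01] F [ 0.4  0.4 -0. ] T [-0.04 -0.01  0.06] open 0.0927
tool shift [ 0.2184  0.0599 -0.0085] turn y -0.21 down axis [ 4.2e-03 -7.0e-04 -1.0e+00]
```

Emit:
{"name": "carry_out", "arguments": {"motion": [0.049,0,-0.002,0,0,0,1,0.049,0,-0.002,0,0,0,1,0.049,0,-0.002,0,0,0,1,0.045,0,-0.002,0,0,0,1,0.025,0,0,0,0,0,1]}}

```text
t: 2.7
tool_pos: [0.4842, -0.1281, 0.3018]
orientation: [-1.372, 0.893, -0.908]
force: [-0.4, 0.5, -0.2]
opening: 0.093
```

```bash
python3 d.py .484 -.1204 .24 -66; python3 - <<'E'
from h import *
im=imaging.read_camera("side")[130:330,180:380];cv2.imwrite("pics/s2.png",cv2.resize(im,None,fx=3,fy=3))
E
```

```text
t 2.7 pos [ 0.4842 -0.1281  0.3018] yaw -66.42 q [-20.8  -9.6  95.5   0.1  93.6 -44.3] F [-0.4  0.5 -0.2] T [ 0.01  0.02 -0.05] open 0.093
tool shift [-0.0075  0.0618  0.0024] turn y -0.42 down axis [ 0.0097 -0.0019 -1.    ]
```

View pics/s2.png

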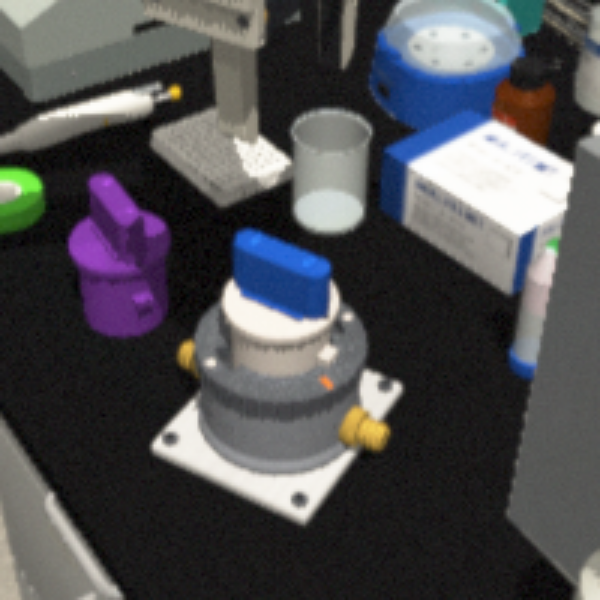

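```bash
cat >> d.py <<'E'
a=np.radians(yaw);Rt=np.stack([[np.cos(a),np.sin(a),0],[0,0,-1],np.cross([np.cos(a),np.sin(a),0],[0,0,-1])],1)
print("full turn deg",np.degrees(R.from_matrix(M.T@Rt).as_rotvec()).round(2))
E
python3 d.py .484 -.1204 .149 -66
```

```text
t 2.75 pos [ 0.4848 -0.1303  0.3015] yaw -66.49 q [-20.9  -9.5  95.4   0.   93.5 -44.4] F [-2.3 -2.2 -0.3] T [-0.12  0.13 -0.01] open 0.0928
tool shift [-0.0105  0.1524  0.002 ] turn y -0.49 down axis [ 0.0097 -0.0034 -0.9999]
full turn deg [-0.43 -0.49  0.4 ]
```

Emit:
{"name": "carry_out", "arguments": {"motion": [-0.01,0.01,0.002,-0.4,-0.5,0.4,1,0,0.04,0,0,0,0,1,0,0.04,0,0,0,0,1,0,0.02,0,0,0,0,1,0,0,0,0,0,0,1]}}

```text
t: 3.25
tool_pos: [0.4816, -0.1158, 0.1866]
orientation: [-1.377, 0.895, -0.893]
force: [-0.2, -0.2, -0.9]
opening: 0.093
```

```bash
python3 d.py .484 -.1204 .149 -66
```

```text
t 3.25 pos [ 0.4816 -0.1158  0.1866] yaw -65.93 q [-1.950e+01 -7.200e+00  1.053e+02  1.000e-01  8.190e+01 -4.360e+01] F [-0.2 -0.2 -0.9] T [0.01 0.07 0.01] open 0.093
tool shift [0.0052 0.0376 0.0003] turn y 0.07 down axis [-2.0e-04  2.3e-03 -1.0e+00]
full turn deg [-0.04  0.07 -0.13]
```

Emit:
{"name": "carry_out", "arguments": {"motion": [0.005,0.012,0,0,0,0,1,0,0.013,0,0,0,0,1,0,0.012,0,0,0,0,1,0,0,0,0,0,0,1,0,0,0,0,0,0,1]}}

```text
t: 3.75
tool_pos: [0.485, -0.1184, 0.1495]
orientation: [-1.377, 0.89, -0.893]
force: [-0.0, -0.1, 0.1]
opening: 0.0929
```

```bash
python3 d.py .484 -.1204 .149 -66;  python3 - <<'E'
from h import *
im=imaging.read_camera("side")[130:330,180:380];cv2.imwrite("pics/s3.png",cv2.resize(im,None,fx=3,fy=3))
im=imaging.read_camera("top")[150:300,210:410];cv2.imwrite("pics/t3.png",cv2.resize(im,None,fx=4,fy=4))
E
```

```text
t 3.75 pos [ 0.485  -0.1184  0.1495] yaw -65.73 q [-1.970e+01 -5.000e+00  1.072e+02  1.000e-01  7.760e+01 -4.400e+01] F [-0.  -0.1  0.1] T [-0.08 -0.01  0.01] open 0.0929
tool shift [ 0.0014  0.0005 -0.0018] turn y 0.27 down axis [ 0.003   0.0016 -1.    ]
full turn deg [-0.2   0.27 -0.01]
```

View pics/s3.png

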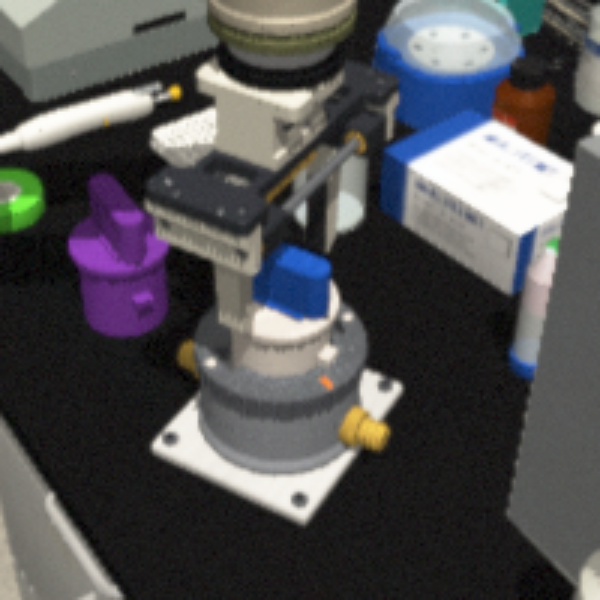

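The fingers straddle the blue handle, near (290,280) in the crop. Closing now.

Emit:
{"name": "carry_out", "arguments": {"motion": [0.001,0,-0.002,0,0,0,0,0,0,0,0,0,0,-1,0,0,0,0,0,0,-1,0,0,0,0,0,0,-1,0,0,0,0,0,0,-1], "squeeze": 20}}

```text
t: 4.35
tool_pos: [0.4847, -0.1211, 0.1518]
orientation: [-1.376, 0.887, -0.896]
force: [-0.0, -0.9, 0.2]
opening: 0.0575
```

Emit:
{"name": "carry_out", "arguments": {"motion": [0,0,0,0,0,0,-1,0,0,0,0,0,0,-1,0,0,0,0,0,0,-1,0,0,0,0,0,0,-1,0,0,0,0,0,0,-1], "squeeze": 20}}

```text
t: 4.85
tool_pos: [0.4844, -0.1211, 0.1518]
orientation: [-1.377, 0.888, -0.896]
force: [-1.9, -0.7, 1.5]
opening: 0.0217
```

```bash
python3 d.py .484 -.1204 .149 -66
```

```text
t 4.85 pos [ 0.4844 -0.1211  0.1518] yaw -65.76 q [-2.000e+01 -5.200e+00  1.073e+02  1.000e-01  7.770e+01 -4.430e+01] F [-1.9 -0.7  1.5] T [-0.2   0.58 -0.04] open 0.0217
tool shift [-0.0009  0.0028 -0.0001] turn y 0.24 down axis [ 5.7e-03  1.0e-04 -1.0e+00]
full turn deg [-0.3   0.24  0.13]
```

Emit:
{"name": "carry_out", "arguments": {"motion": [0,0.0003,0,0,6,0,-1,0,0.0003,0,0,6,0,-1,0,0.0003,0,0,6,0,-1,0,0.0003,0,0,6,0,-1,0,0.0003,0,0,6,0,-1]}}

```text
t: 5.35
tool_pos: [0.4845, -0.1214, 0.1518]
orientation: [-1.147, 1.291, -1.298]
force: [-1.3, 0.3, 2.5]
opening: 0.0222
```

```bash
python3 d.py .484 -.1204 .149 -66
```

```text
t 5.35 pos [ 0.4845 -0.1214  0.1518] yaw -96.74 q [-2.000e+01 -5.200e+00  1.073e+02  1.000e-01  7.770e+01 -1.330e+01] F [-1.3  0.3  2.5] T [-0.15  0.39  0.12] open 0.0222
tool shift [-0.0009  0.0028 -0.0007] turn y -30.74 down axis [ 5.9e-03 -8.0e-04 -1.0e+00]
full turn deg [ -0.33 -30.74   0.1 ]
```

Emit:
{"name": "carry_out", "arguments": {"motion": [0,0.0005,0,0,5,0,-1,0,0.0005,0,0,5,0,-1,0,0.0005,0,0,5,0,-1,0,0.0005,0,0,5,0,-1,0,0.0005,0,0,5,0,-1]}}

```text
t: 5.85
tool_pos: [0.4848, -0.1216, 0.1518]
orientation: [-0.877, 1.611, -1.62]
force: [-2.6, 0.3, 5.1]
opening: 0.0219
```

```bash
python3 d.py .484 -.1204 .149 -66;  python3 - <<'E'
from h import *
im=imaging.read_camera("side")[130:330,180:380];cv2.imwrite("pics/s4.png",cv2.resize(im,None,fx=3,fy=3))
E
```

```text
t 5.85 pos [ 0.4848 -0.1216  0.1518] yaw -122.78 q [-20.   -5.2 107.3   0.   77.6  12.8] F [-2.6  0.3  5.1] T [-0.01  0.72  0.13] open 0.0219
tool shift [-0.0006  0.0028 -0.0013] turn y -56.78 down axis [ 0.0064 -0.0019 -1.    ]
full turn deg [ -0.39 -56.78   0.09]
```

View pics/s4.png

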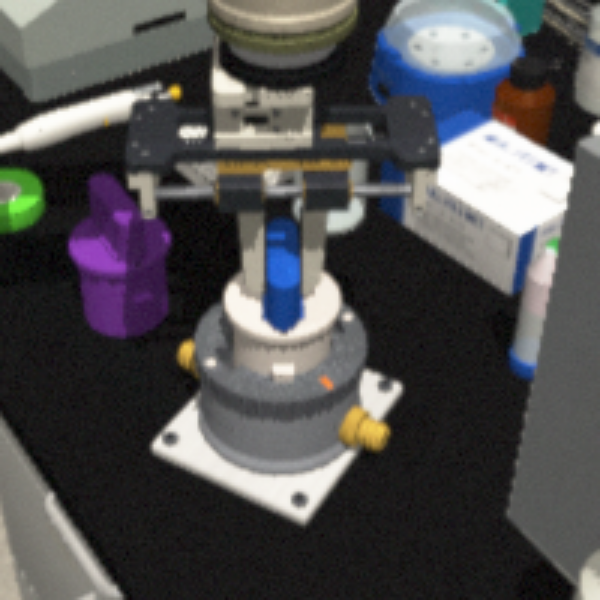

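The lug, at (284,370) in the crop, has turned clockwise past the orange bar. The white dot at (210,362) is still about 65° ahead, so I'll continue.

Emit:
{"name": "carry_out", "arguments": {"motion": [0,0.0002,0,0,8,0,-1,0,0.0002,0,0,8,0,-1,0,0.0002,0,0,8,0,-1,0,0.0002,0,0,8,0,-1,0,0.0002,0,0,8,0,-1]}}

```text
t: 6.4
tool_pos: [0.485, -0.1221, 0.1518]
orientation: [-0.285, 2.064, -2.073]
force: [-0.7, -0.2, 2.6]
opening: 0.0219
```

Emit:
{"name": "carry_out", "arguments": {"motion": [0,0.0005,0,0,2.5,0,-1,0,0.0005,0,0,2.5,0,-1,0,0.0005,0,0,2.5,0,-1,0,0.0005,0,0,2.5,0,-1,0,0.0005,0,0,2.5,0,-1]}}

```text
t: 6.9
tool_pos: [0.485, -0.1219, 0.1517]
orientation: [-0.059, 2.184, -2.191]
force: [-2.9, 1.1, 5.8]
opening: 0.0219
```

```bash
python3 d.py .484 -.1204 .149 -188;  python3 - <<'E'
from h import *
im=imaging.read_camera("side")[190:310,220:330];cv2.imwrite("pics/s5.png",cv2.resize(im,None,fx=5,fy=5))
E
```

```text
t 6.9 pos [ 0.485  -0.1219  0.1517] yaw -176.52 q [-20.   -5.2 107.3  -0.   77.5  66.6] F [-2.9  1.1  5.8] T [0.2  0.89 0.18] open 0.0219
tool shift [ 0.0009  0.0027 -0.0015] turn y 11.48 down axis [ 0.0068 -0.0033 -1.    ]
full turn deg [-0.17 11.48 -0.4 ]
```

View pics/s5.png

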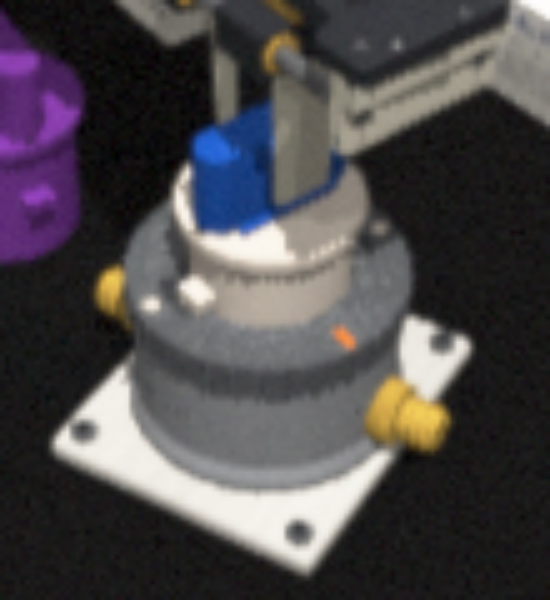

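The lug at (195,293) is now just short of the dot at (150,303). I'll creep on with light downward pressure.

Emit:
{"name": "carry_out", "arguments": {"motion": [0,0.0006,0,0,1.5,0,-1,0,0.0006,0,0,1.5,0,-1,0,0.0006,0,0,1.5,0,-1,0,0.0006,0,0,1.5,0,-1,0,0.0006,0,0,1.5,0,-1]}}

```text
t: 7.45
tool_pos: [0.4845, -0.1212, 0.1509]
orientation: [-0.08, -2.188, 2.192]
force: [-3.8, 1.0, 4.9]
opening: 0.022
```

```bash
python3 d.py .484 -.1204 .149 -188
```

```text
t 7.45 pos [ 0.4845 -0.1212  0.1509] yaw 176.16 q [-19.9  -5.2 107.3  -0.   77.6  73.9] F [-3.8  1.   4.9] T [0.43 0.8  0.18] open 0.022
tool shift [ 0.0005  0.0019 -0.0008] turn y 364.16 down axis [ 0.0055 -0.0022 -1.    ]
full turn deg [-0.09  4.15 -0.32]
```

Emit:
{"name": "carry_out", "arguments": {"motion": [0,0.001,0,0,1.2,0,-1,0,0.001,0,0,1.2,0,-1,0,0.001,0,0,1.2,0,-1,0,0.001,0,0,0.8,0,-1,0,0.001,0,0,0.5,0,-1]}}

```text
t: 7.95
tool_pos: [0.4836, -0.1209, 0.1435]
orientation: [-0.171, -2.14, 2.143]
force: [-0.9, -0.4, 0.8]
opening: 0.0223
```

```bash
python3 d.py .484 -.1204 .149 -188;  python3 - <<'E'
from h import *
im=imaging.read_camera("side")[190:310,220:330];cv2.imwrite("pics/s6.png",cv2.resize(im,None,fx=5,fy=5))
E
```

```text
t 7.95 pos [ 0.4836 -0.1209  0.1435] yaw 171.05 q [-19.9  -4.8 107.8  -0.   76.9  79. ] F [-0.9 -0.4  0.8] T [0.04 0.14 0.05] open 0.0223
tool shift [-0.0003 -0.0055 -0.0006] turn y 359.05 down axis [ 0.0033 -0.0015 -1.    ]
full turn deg [-0.05 -0.95 -0.2 ]
```

View pics/s6.png

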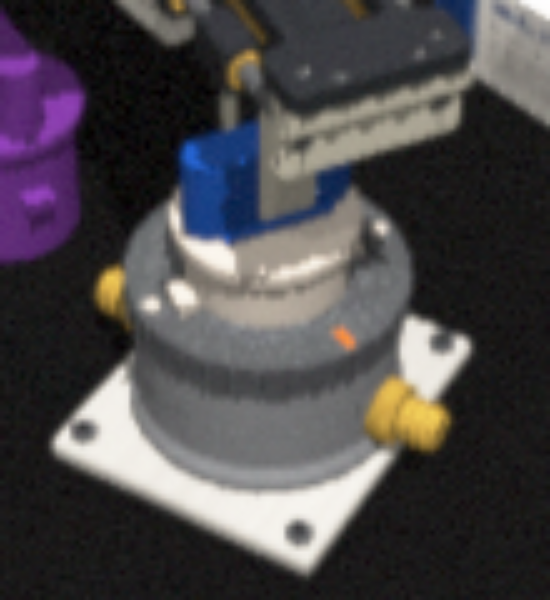

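The tool has dropped 8 mm with almost no force, so the lugs are entering the slots at the dots. I'll release so it settles, then regrip a half turn back because the last joint's range is limited.

Emit:
{"name": "carry_out", "arguments": {"motion": [0,0,0,0,0,0,1,0,0,0,0,0,0,1,0,0,0,0,0,0,1,0,0,0,0,0,0,1,0,0,0,0,0,0,1]}}

```text
t: 8.5
tool_pos: [0.4848, -0.1213, 0.1449]
orientation: [-0.174, -2.141, 2.145]
force: [0.1, 0.1, -0.7]
opening: 0.0572
```

Emit:
{"name": "carry_out", "arguments": {"motion": [0,0,0,0,0,0,1,0,0,0,0,0,0,1,0,-0.025,0,0,0,0,1,0,-0.03,0,0,0,0,1,0,-0.03,0,0,0,0,1]}}

```text
t: 9.0
tool_pos: [0.4808, -0.1199, 0.2264]
orientation: [-0.162, -2.139, 2.137]
force: [0.6, -0.8, 0.9]
opening: 0.0924
```

```bash
python3 d.py .484 -.1204 .149 -8;  python3 - <<'E'
from h import *
im=imaging.read_camera("side")[190:310,220:330];cv2.imwrite("pics/s7.png",cv2.resize(im,None,fx=5,fy=5))
E
```

```text
t 9.0 pos [ 0.4808 -0.1199  0.2264] yaw 171.07 q [-19.9  -8.3 102.2  -0.   86.4  79. ] F [ 0.6 -0.8  0.9] T [-0.01  0.11  0.04] open 0.0924
tool shift [-0.0035  0.0774  0.    ] turn y 179.07 down axis [-0.0043  0.0013 -1.    ]
full turn deg [-4.0000e-01  1.7907e+02  6.0000e-02]
```

View pics/s7.png

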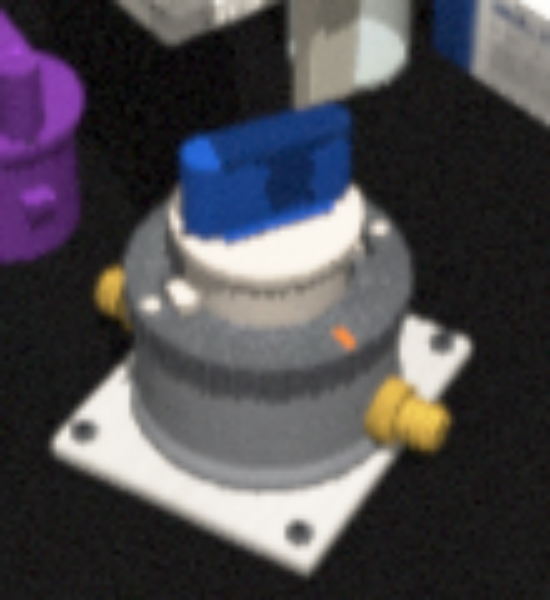

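Emit:
{"name": "carry_out", "arguments": {"motion": [0,0,0,0,-8.5,0,1,0,0,0,0,-8.5,0,1,0,0,0,0,-8.5,0,1,0,0,0,0,-8.5,0,1,0,0,0,0,-8.5,0,1]}}

```text
t: 9.55
tool_pos: [0.4854, -0.1215, 0.2365]
orientation: [-0.57, 1.871, -1.884]
force: [-1.0, 0.7, -1.0]
opening: 0.0928
```

Emit:
{"name": "carry_out", "arguments": {"motion": [0,0,0,0,-8.5,0,1,0,0,0,0,-8.5,0,1,0,0,0,0,-8.5,0,1,0,0,0,0,-8.5,0,1,0,0,0,0,-8.5,0,1]}}

```text
t: 10.05
tool_pos: [0.4855, -0.1216, 0.236]
orientation: [-1.089, 1.362, -1.379]
force: [-0.8, -0.3, 0.2]
opening: 0.0933
```

Emit:
{"name": "carry_out", "arguments": {"motion": [0,0,0,0,-8.5,0,1,0,0,0,0,-8.5,0,1,0,0,0,0,-8.5,0,1,0,0,0,0,-8.5,0,1,0,0,0,0,-8.5,0,1]}}

```text
t: 10.55
tool_pos: [0.4856, -0.1215, 0.2353]
orientation: [-1.411, 0.803, -0.822]
force: [-0.3, 0.6, -0.8]
opening: 0.0929
```

Emit:
{"name": "carry_out", "arguments": {"motion": [0,0,0,0,-8.5,0,1,0,0,0,0,-8.5,0,1,0,0,0,0,-8.5,0,1,0,0,0,0,-8.5,0,1,0,0,0,0,-8.5,0,1]}}

```text
t: 11.05
tool_pos: [0.4856, -0.1216, 0.2346]
orientation: [-1.561, 0.222, -0.24]
force: [-0.5, 0.3, -0.6]
opening: 0.0931
```

```bash
python3 d.py .484 -.1204 .149 -8
```

```text
t 11.05 pos [ 0.4856 -0.1216  0.2346] yaw -16.85 q [-19.9  -8.7 101.6  -0.   86.4 -93.1] F [-0.5  0.3 -0.6] T [-0.03 -0.04 -0.01] open 0.0931
tool shift [-0.0029  0.0856  0.0007] turn y -8.85 down axis [ 0.0111 -0.0042 -0.9999]
full turn deg [ 0.1  -8.85  0.68]
```

Emit:
{"name": "carry_out", "arguments": {"motion": [-0.002,0,0.001,0.1,-8.5,0.7,1,0,0.03,0,0,0,0,1,0,0.03,0,0,0,0,1,0,0.02,0,0,0,0,1,0,0,0,0,0,0,1]}}

```text
t: 11.55
tool_pos: [0.4852, -0.1204, 0.1533]
orientation: [-1.569, 0.106, -0.111]
force: [-0.5, 0.7, -0.9]
opening: 0.093
```

```bash
python3 d.py .484 -.1208 .141 -8.5
```

```text
t 11.55 pos [ 0.4852 -0.1204  0.1533] yaw -7.91 q [ -19.8   -5.1  107.     0.    77.9 -101.9] F [-0.5  0.7 -0.9] T [ 0.11 -0.04  0.03] open 0.093
tool shift [-0.0012  0.0123 -0.0005] turn y 0.59 down axis [ 0.0035 -0.0012 -1.    ]
full turn deg [0.04 0.59 0.21]
```

Emit:
{"name": "carry_out", "arguments": {"motion": [-0.001,0.012,-0.0005,0,0.5,0.2,1,0,0.001,0,0,0,0,-1,0,0,0,0,0,0,-1,0,0,0,0,0,0,-1,0,0,0,0,0,0,-1], "squeeze": 50}}

```text
t: 12.05
tool_pos: [0.486, -0.1215, 0.143]
orientation: [-1.57, 0.113, -0.119]
force: [0.0, -0.2, 0.1]
opening: 0.0658
```

Emit:
{"name": "carry_out", "arguments": {"motion": [0,0,0,0,0,0,-1,0,0,0,0,0,0,-1,0,0,0,0,0,0,-1,0,0,0,0,0,0,-1,0,0,0,0,0,0,-1], "squeeze": 50}}

```text
t: 12.55
tool_pos: [0.487, -0.1219, 0.1447]
orientation: [-1.57, 0.111, -0.122]
force: [-0.6, 0.4, 0.6]
opening: 0.0255
```

```bash
python3 d.py .484 -.1204 .125 -8;  python3 - <<'E'
from h import *
im=imaging.read_camera("side")[190:310,220:330];cv2.imwrite("pics/s8.png",cv2.resize(im,None,fx=5,fy=5))
E
```

```text
t 12.55 pos [ 0.487  -0.1219  0.1447] yaw -8.46 q [ -19.9   -4.5  107.4   -0.    76.7 -101.4] F [-0.6  0.4  0.6] T [-0.02  0.05  0.  ] open 0.0255
tool shift [-0.0034  0.0197  0.0011] turn y -0.46 down axis [ 0.0068 -0.0033 -1.    ]
full turn deg [ 0.13 -0.46  0.41]
```

View pics/s8.png

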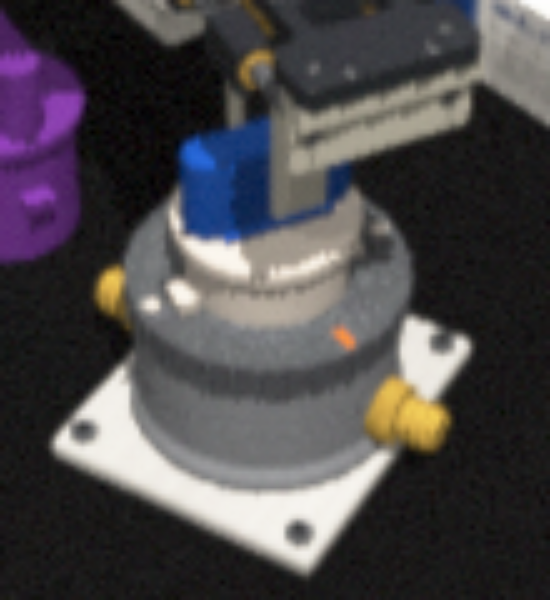

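Emit:
{"name": "carry_out", "arguments": {"motion": [-0.003,0.003,0.001,0,0,0.3,-1,0,0,0,0,0,0,-1,0,0,0,0,0,0,-1,0,0,0,0,0,0,-1,0,0,0,0,0,0,-1], "squeeze": 50}}

```text
t: 13.1
tool_pos: [0.4861, -0.1214, 0.1433]
orientation: [-1.572, 0.111, -0.122]
force: [0.4, 0.3, 1.4]
opening: 0.0218
```

```bash
python3 d.py .484 -.1204 .125 -8
```

```text
t 13.1 pos [ 0.4861 -0.1214  0.1433] yaw -8.48 q [-1.980e+01 -4.600e+00  1.076e+02 -1.000e-01  7.660e+01 -1.013e+02] F [0.4 0.3 1.4] T [-0.03 -0.2  -0.04] open 0.0218
tool shift [-0.0023  0.0183  0.0008] turn y -0.48 down axis [ 0.0064 -0.0048 -1.    ]
full turn deg [ 0.22 -0.48  0.4 ]
```

Emit:
{"name": "carry_out", "arguments": {"motion": [0,0.004,0,0,0,0,-1,0,0.004,0,0,0,0,-1,0,0.004,0,0,0,0,-1,0,0.004,0,0,0,0,-1,0,0.003,0,0,0,0,-1]}}

```text
t: 13.6
tool_pos: [0.4873, -0.1217, 0.1264]
orientation: [-1.572, 0.109, -0.123]
force: [-9.8, 4.1, 38.6]
opening: 0.0219
```

```bash
python3 d.py .484 -.1204 .127 -8
```

```text
t 13.6 pos [ 0.4873 -0.1217  0.1264] yaw -8.47 q [-1.980e+01 -3.500e+00  1.084e+02 -1.000e-01  7.450e+01 -1.013e+02] F [-9.8  4.1 38.6] T [ 1.14  2.09 -0.09] open 0.0219
tool shift [-0.0035 -0.0007  0.0008] turn y -0.47 down axis [ 0.0088 -0.0054 -0.9999]
full turn deg [ 0.23 -0.47  0.54]
```

Emit:
{"name": "carry_out", "arguments": {"motion": [-0.003,-0.001,0.0005,0.2,0,0.5,-1,-0.001,0,0,0,0,0,-1,0,0,0,0,0,0,-1,0,0,0,0,0,0,-1,0,0,0,0,0,0,-1]}}

```text
t: 14.1
tool_pos: [0.4865, -0.1216, 0.1309]
orientation: [-1.57, 0.11, -0.122]
force: [-1.7, 0.1, 6.8]
opening: 0.0218
```

```bash
python3 d.py .484 -.1204 .127 -8
```

```text
t 14.1 pos [ 0.4865 -0.1216  0.1309] yaw -8.47 q [ -19.9   -3.9  108.2   -0.    75.1 -101.4] F [-1.7  0.1  6.8] T [ 0.1   0.3  -0.06] open 0.0218
tool shift [-0.0027  0.0039  0.0008] turn y -0.47 down axis [ 0.0079 -0.003  -1.    ]
full turn deg [ 0.11 -0.47  0.47]
```

Emit:
{"name": "carry_out", "arguments": {"motion": [0,0.0035,0,0,0,0,-1,0,0.002,0,0,2,0,-1,0,0.0012,0,0,4,0,-1,0,0.0012,0,0,5,0,-1,0,0.0012,0,0,5,0,-1]}}

```text
t: 14.6
tool_pos: [0.4881, -0.123, 0.1265]
orientation: [-1.548, 0.331, -0.35]
force: [-7.9, -0.9, 17.0]
opening: 0.0216
```

```bash
python3 d.py .4855 -.1214 .127 -88
```

```text
t 14.6 pos [ 0.4881 -0.123   0.1265] yaw -24.85 q [-1.990e+01 -3.500e+00  1.084e+02 -1.000e-01  7.440e+01 -8.500e+01] F [-7.9 -0.9 17. ] T [-0.03  1.74  0.36] open 0.0216
tool shift [-0.003  -0.0005  0.0004] turn y 63.15 down axis [ 0.0111 -0.0065 -0.9999]
full turn deg [-0.34 63.15  0.7 ]
```

Emit:
{"name": "carry_out", "arguments": {"motion": [-0.001,0.0008,0,-0.2,6,0.4,-1,-0.001,0.0008,0,-0.2,6,0.2,-1,0,0.0008,-0.0005,0,6,0,-1,0,0.0008,-0.0005,0,6,0,-1,0,0.0008,0,0,6,0,-1]}}

```text
t: 15.1
tool_pos: [0.4866, -0.1243, 0.1266]
orientation: [-1.442, 0.759, -0.767]
force: [-8.9, -0.1, 14.2]
opening: 0.0215
```

```bash
python3 d.py .4855 -.1214 .127 -88;  python3 - <<'E'
from h import *
im=imaging.read_camera("side")[190:310,220:330];cv2.imwrite("pics/s9.png",cv2.resize(im,None,fx=5,fy=5))
E
```

```text
t 15.1 pos [ 0.4866 -0.1243  0.1266] yaw -56.01 q [-19.8  -3.2 108.1  -0.6  74.9 -53.6] F [-8.9 -0.1 14.2] T [-0.01  1.41  0.3 ] open 0.0215
tool shift [-0.0031 -0.0005  0.0007] turn y 31.99 down axis [ 3.000e-04 -1.060e-02 -9.999e-01]
full turn deg [ 0.17 31.98  0.59]
```

View pics/s9.png

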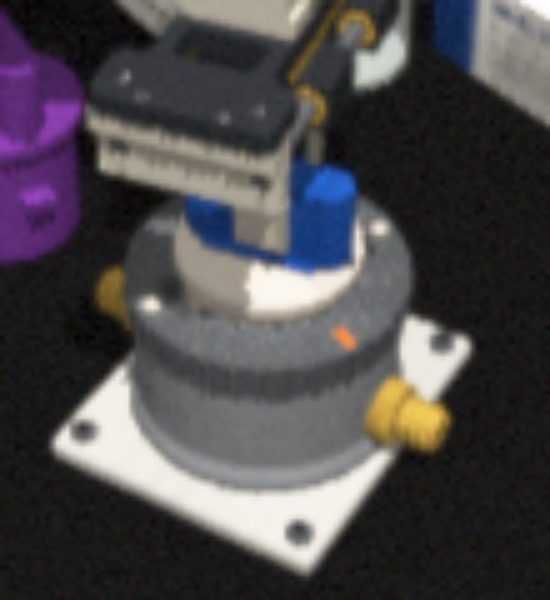

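The lugs are under the lip and turning. The handle end is approaching the orange bar at (345,337).

Emit:
{"name": "carry_out", "arguments": {"motion": [-0.0015,0.0008,0,0.1,5,0.4,-1,-0.001,0.0008,0,0,5,0.2,-1,0,0.0008,0,0,5,0,-1,0,0.0008,0,0,5,0,-1,0,0.0008,0,0,5,0,-1]}}

```text
t: 15.65
tool_pos: [0.4852, -0.1255, 0.1266]
orientation: [-1.278, 1.109, -1.112]
force: [-7.2, 1.7, 15.2]
opening: 0.0218
```

```bash
python3 d.py .4855 -.1214 .127 -88
```

```text
t 15.65 pos [ 0.4852 -0.1255  0.1266] yaw -82.29 q [-20.   -3.1 108.   -0.5  75.2 -27.6] F [-7.2  1.7 15.2] T [0.14 1.32 0.34] open 0.0218
tool shift [-0.004  -0.0005  0.0009] turn y 5.71 down axis [-0.0036 -0.0072 -1.    ]
full turn deg [0.24 5.71 0.39]
```

Emit:
{"name": "carry_out", "arguments": {"motion": [-0.002,0.0008,0,0.2,2,0.3,-1,-0.002,0.0008,0,0,2,0,-1,0,0.0008,0,0,2,0,-1,0,0.0008,0,0,2,0,-1,0,0.0008,0,0,1,0,-1]}}

```text
t: 16.15
tool_pos: [0.484, -0.1252, 0.1265]
orientation: [-1.203, 1.229, -1.238]
force: [-8.6, 2.6, 17.0]
opening: 0.0219
```

```bash
python3 d.py .4855 -.1214 .127 -88
```

```text
t 16.15 pos [ 0.484  -0.1252  0.1265] yaw -91.76 q [-20.   -3.4 108.3  -0.5  75.1 -18.1] F [-8.6  2.6 17. ] T [0.45 1.49 0.64] open 0.0219
tool shift [-0.0038 -0.0005  0.0014] turn y -3.76 down axis [-0.0021 -0.009  -1.    ]
full turn deg [ 0.12 -3.76  0.52]
```

Emit:
{"name": "carry_out", "arguments": {"motion": [0,0.0008,0,0,1.5,0,-1,0,0.0008,0,0,1.5,0,-1,0,0.0008,0,0,1,0,-1,0,0.0008,0,0,0,0,-1,0,0.0005,0,0,0,0,-1]}}

```text
t: 16.65
tool_pos: [0.4831, -0.1251, 0.1266]
orientation: [-1.174, 1.277, -1.286]
force: [-3.5, 0.7, 9.1]
opening: 0.022
```

```bash
python3 d.py .4855 -.1214 .127 -88;  python3 - <<'E'
from h import *
im=imaging.read_camera("side")[190:310,220:330];cv2.imwrite("pics/s10.png",cv2.resize(im,None,fx=5,fy=5))
E
```

```text
t 16.65 pos [ 0.4831 -0.1251  0.1266] yaw -95.49 q [-19.9  -3.4 108.3  -0.7  75.2 -14.2] F [-3.5  0.7  9.1] T [0.16 0.52 1.29] open 0.022
tool shift [-0.0039 -0.0005  0.002 ] turn y -7.49 down axis [-0.0046 -0.011  -0.9999]
full turn deg [ 0.24 -7.49  0.64]
```

View pics/s10.png

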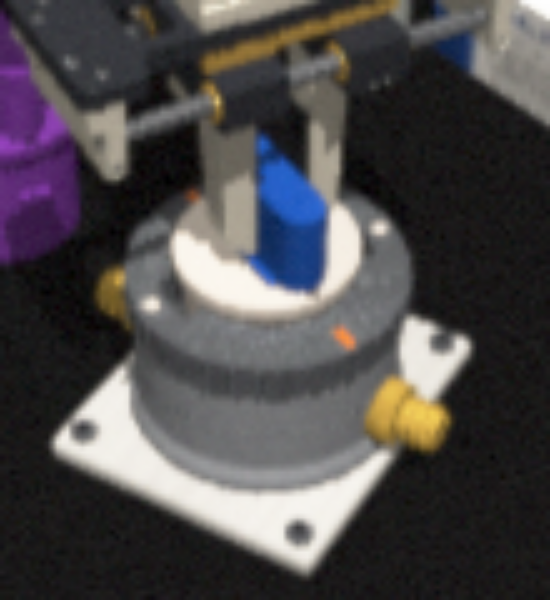

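The torque about the axis has risen to 1.3 Nm, so it's at the hard stop. I'll back off 2° and let it rise gently.

Emit:
{"name": "carry_out", "arguments": {"motion": [0,0.0006,0,0,-2,0,-1,0,-0.0005,0,0,0,0,-1,0,-0.0007,0,0,0,0,-1,0,-0.0007,0,0,0,0,-1,0,-0.0005,0,0,0,0,-1]}}

```text
t: 17.2
tool_pos: [0.483, -0.1249, 0.1277]
orientation: [-1.194, 1.249, -1.258]
force: [0.7, -0.6, 0.3]
opening: 0.0215
```

```bash
python3 d.py .4855 -.1214 .133 -88
```

```text
t 17.2 pos [ 0.483  -0.1249  0.1277] yaw -93.28 q [-19.9  -3.5 108.2  -0.7  75.3 -16.4] F [ 0.7 -0.6  0.3] T [-0.19 -0.49  0.42] open 0.0215
tool shift [-0.0035 -0.0054  0.0022] turn y -5.28 down axis [-0.0049 -0.0117 -0.9999]
full turn deg [ 0.27 -5.28  0.67]
```

Emit:
{"name": "carry_out", "arguments": {"motion": [0,-0.001,0,0,0,0,-1,0,-0.001,0,0,0,0,-1,0,-0.001,0,0,0,0,-1,0,0,0,0,0,0,-1,0,0,0,0,0,0,-1]}}

```text
t: 17.7
tool_pos: [0.4831, -0.1249, 0.1306]
orientation: [-1.193, 1.249, -1.258]
force: [0.5, -0.5, -0.4]
opening: 0.0215
```

```bash
python3 d.py .4855 -.1214 .133 -88;  python3 - <<'E'
from h import *
im=imaging.read_camera("side")[190:310,220:330];cv2.imwrite("pics/s11.png",cv2.resize(im,None,fx=5,fy=5))
E
```

```text
t 17.7 pos [ 0.4831 -0.1249  0.1306] yaw -93.3 q [-19.9  -3.7 108.1  -0.7  75.6 -16.4] F [ 0.5 -0.5 -0.4] T [-0.15 -0.41  0.46] open 0.0215
tool shift [-0.0036 -0.0025  0.0022] turn y -5.3 down axis [-0.0049 -0.0116 -0.9999]
full turn deg [ 0.28 -5.3   0.67]
```

View pics/s11.png

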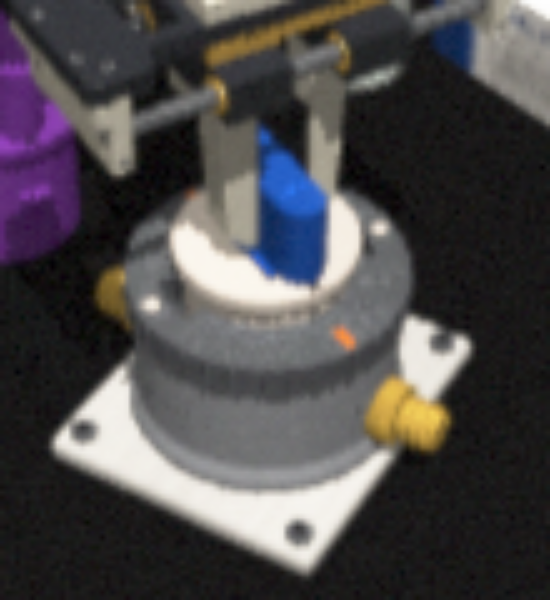

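Emit:
{"name": "carry_out", "arguments": {"motion": [0,-0.001,0,0,0,0,-1,0,-0.001,0,0,0,0,-1,0,-0.0005,0,0,0,0,-1,0,0,0,0,0,0,-1,0,0,0,0,0,0,-1]}}

```text
t: 18.25
tool_pos: [0.483, -0.1249, 0.1329]
orientation: [-1.193, 1.249, -1.258]
force: [1.5, -1.3, -1.2]
opening: 0.0217
```

```bash
python3 d.py .4855 -.1214 .133 -88
```

```text
t 18.25 pos [ 0.483  -0.1249  0.1329] yaw -93.3 q [-19.9  -3.8 108.   -0.7  75.9 -16.4] F [ 1.5 -1.3 -1.2] T [-0.23 -0.62  0.51] open 0.0217
tool shift [-0.0036 -0.0001  0.0023] turn y -5.3 down axis [-0.005  -0.0116 -0.9999]
full turn deg [ 0.28 -5.31  0.67]
```

Emit:
{"name": "carry_out", "arguments": {"motion": [0,0,0,0,-0.5,0,-1,0,0,0,0,0,0,1,0,0,0,0,0,0,1,0,0,0,0,0,0,1,0,0,0,0,0,0,1]}}

```text
t: 18.75
tool_pos: [0.4818, -0.1244, 0.1323]
orientation: [-1.199, 1.246, -1.25]
force: [-0.4, 0.2, -0.4]
opening: 0.0491
```

Emit:
{"name": "carry_out", "arguments": {"motion": [0,0,0,0,0,0,1,0,0,0,0,0,0,1,0,0,0,0,0,0,1,0,-0.03,0,0,0,0,1,0,-0.03,0,0,0,0,1]}}

```text
t: 19.25
tool_pos: [0.4788, -0.1225, 0.1882]
orientation: [-1.204, 1.256, -1.242]
force: [0.6, 0.3, -0.2]
opening: 0.0892
```

```bash
python3 d.py .4855 -.1214 .25 -88;  python3 - <<'E'
from h import *
im=imaging.read_camera("side")[190:310,220:330];cv2.imwrite("pics/s12.png",cv2.resize(im,None,fx=5,fy=5))
E
```

```text
t 19.25 pos [ 0.4788 -0.1225  0.1882] yaw -92.85 q [-19.8  -6.6 104.6  -0.7  82.8 -16.9] F [ 0.6  0.3 -0.2] T [-0.04  0.   -0.04] open 0.0892
tool shift [-0.001  -0.0619  0.0056] turn y -4.85 down axis [-0.018  -0.0064 -0.9998]
full turn deg [ 1.03 -4.85  0.38]
```

View pics/s12.png

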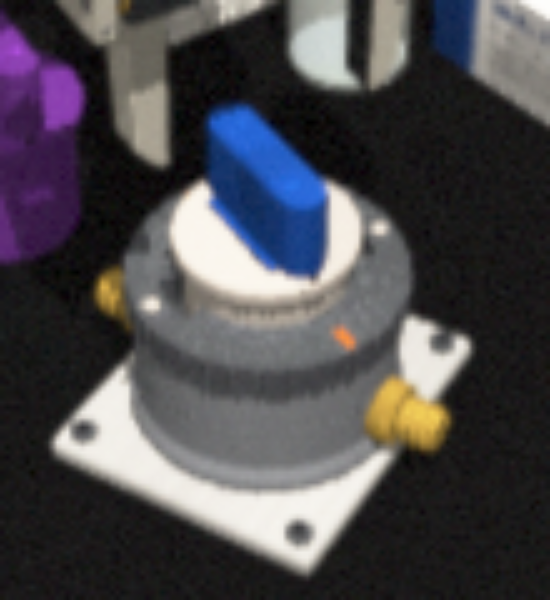

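Emit:
{"name": "carry_out", "arguments": {"motion": [0,-0.04,0,0,0,0,1,0,-0.04,0,0,0,0,1,-0.045,0,0,0,0,0,1,-0.048,0,0,0,0,0,1,-0.048,0,0,0,0,0,1]}}

```text
t: 19.8
tool_pos: [0.4907, 0.0163, 0.2786]
orientation: [-1.192, 1.252, -1.259]
force: [0.8, -0.6, 0.2]
opening: 0.0927
```

Emit:
{"name": "carry_out", "arguments": {"motion": [-0.048,0,0,0,0,0,1,-0.048,0,0,0,0,0,1,-0.045,0,0,0,0,0,1,-0.02,0,0,0,0,0,1,0,0,0,0,0,0,1]}}

```text
t: 20.3
tool_pos: [0.4996, 0.1889, 0.2774]
orientation: [-1.191, 1.248, -1.256]
force: [1.4, 0.4, 0.0]
opening: 0.0929
```

```bash
python3 - <<'E'
from h import *
o=ortho("top",0.484,-0.1204,.145)
h=cv2.cvtColor(o,cv2.COLOR_BGR2HSV);m=cv2.inRange(h,(100,150,150),(125,255,255))
print(cv2.minAreaRect(cv2.findNonZero(m)))
cv2.imwrite("pics/o13.png",o)
s=imaging.read_camera("side")
im=s[190:310,220:330];cv2.imwrite("pics/s13.png",cv2.resize(im,None,fx=5,fy=5,interpolation=cv2.INTER_CUBIC))
print(robot.read_state()["tool_pos"])
E
```

```text
((295.907470703125, 312.25830078125), (271.571533203125, 100.7027359008789), 3.012787342071533)
[0.49977802 0.18641056 0.27736685]
```

View pics/o13.png

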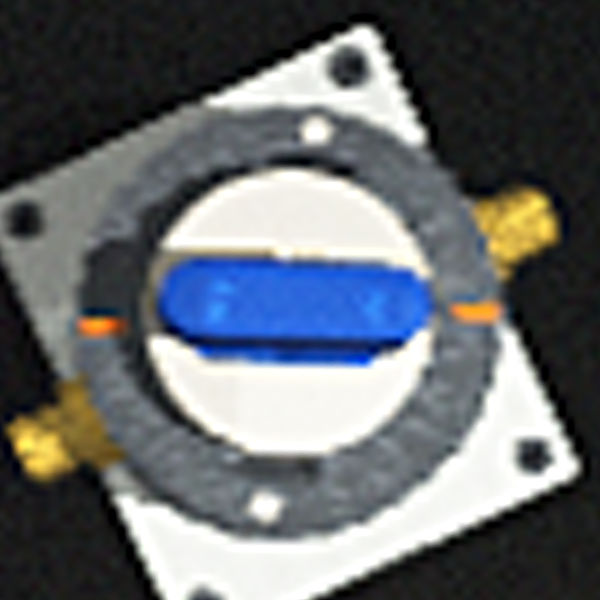

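View pics/s13.png

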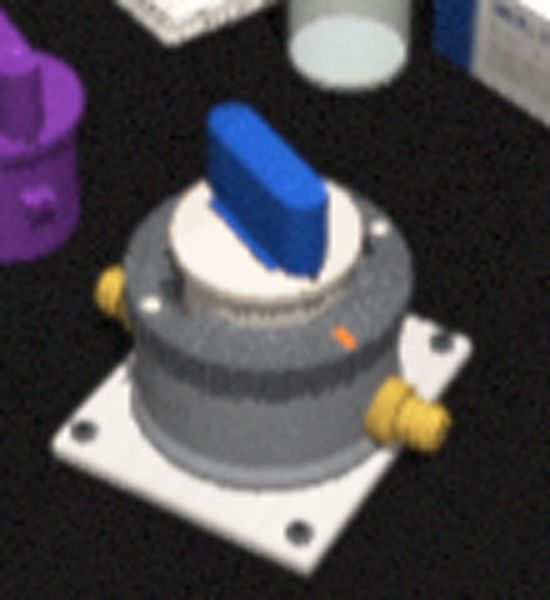

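```bash
cat > fit.py <<'E'
from h import *
from scipy.optimize import minimize
def model(p):
    x,y,z,yaw,tx,ty=p
    Rm=R.from_euler('zyx',[yaw,ty,tx]).as_matrix()
    th=np.linspace(0,2*np.pi,48,endpoint=False)
    X=np.where(np.cos(th)>0,26,-26)+11*np.cos(th);Y=11*np.sin(th)
    P=np.concatenate([np.stack([X,Y,np.full_like(X,h)],1) for h in (74,114)])/1000
    return P@Rm.T+[x,y,z]
def sil(n,p):
    q=np.array([proj(n,P) for P in model(p)])
    m=np.zeros((420*4,560*4),np.uint8);cv2.fillConvexPoly(m,cv2.convexHull(((q+.5)*4).astype(np.float32)).astype(np.int32),255)
    return cv2.resize(m,(560,420),interpolation=cv2.INTER_AREA)/255.
def mask(im,lo=60):
    h=cv2.cvtColor(im,cv2.COLOR_BGR2HSV);return (cv2.inRange(h,(100,130,lo),(128,255,255))>0).astype(float)
def fit(ims,p0):
    M={}
    for n,im in ims.items():
        k=np.zeros((420,560));k0=proj(n,[p0[0],p0[1],.13]).astype(int);k[k0[1]-45:k0[1]+45,k0[0]-45:k0[0]+45]=1
        M[n]=mask(im)*k
    def c(p): 
        return sum(np.abs(sil(n,list(p)+[0,0])-M[n]).sum() for n in M)
    r=minimize(c,p0,method='Nelder-Mead',options=dict(initial_simplex=[p0]+[np.array(p0)+d for d in np.diag([.005,.005,.006,.1])],maxiter=250,xatol=1e-4,fatol=.3))
    return r.x,r.fun,{n:M[n].sum() for n in M}
if __name__=="__main__":
    a={n:cv2.imread(f"pics/{n}0.png") for n in("side","top")}
    for k in (a,{"side":a["side"]},{"top":a["top"]}): print("start",fit(k,[.484,-.12,.047,np.radians(-66)]))
    b={n:imaging.read_camera(n) for n in("side","top")}
    cv2.imwrite("pics/full_side.png",b["side"]);cv2.imwrite("pics/full_top.png",b["top"])
    for k in (b,{"side":b["side"]},{"top":b["top"]}): print("now",fit(k,[.484,-.12,.030,np.radians(-92)]))
E
python3 fit.py
```

```text
Traceback (most recent call last):
  File "fit.py", line 27, in <module>
    for k in (a,{"side":a["side"]},{"top":a["top"]}): print("start",fit(k,[.484,-.12,.047,np.radians(-66)]))
                                                                    ~~~^^^^^^^^^^^^^^^^^^^^^^^^^^^^^^^^^^^^
  File "fit.py", line 23, in fit
    r=minimize(c,p0,method='Nelder-Mead',options=dict(initial_simplex=[p0]+[np.array(p0)+d for d in np.diag([.005,.005,.006,.1])],maxiter=250,xatol=1e-4,fatol=.3))
  File "fit.py", line 22, in c
    return sum(np.abs(sil(n,list(p)+[0,0])-M[n]).sum() for n in M)
  File "fit.py", line 22, in <genexpr>
    return sum(np.abs(sil(n,list(p)+[0,0])-M[n]).sum() for n in M)
                      ~~~^^^^^^^^^^^^^^^^^
  File "fit.py", line 11, in sil
    q=np.array([proj(n,P) for P in model(p)])
                ~~~~^^^^^
  File "h.py", line 14, in proj
    m,Rm,c=cam(n);K=m["K"];v=Rm.T@(np.array(P)-c);u=v[:2]/v[2];u=u*(1+m["k1"]*(u@u));return np.array([K[0,0]*u[0]+K[0,2],K[1,1]*u[1]+K[1,2]])
           ~~~^^^
  File "h.py", line 5, in cam
    m=imaging.camera_model(n); return m,R.from_rotvec(m["orientation"]).as_matrix(),np.array(m["position"])
ValueError: time passes only in moves, steps and waits
```

```bash
sed -i 's/^def cam(n):/import functools\n@functools.lru_cache(None)\ndef cam(n):/' h.py; time python3 fit.py
```

```text
start (array([ 0.48263098, -0.12057427,  0.05016093, -1.18900589]), np.float64(264.321568627451), {'side': np.float64(894.0), 'top': np.float64(313.0)})
start (array([ 0.48567741, -0.11470488,  0.04505992, -1.18672172]), np.float64(222.04313725490195), {'side': np.float64(894.0)})
start (array([ 0.48276553, -0.12090439,  0.05027991, -1.15605168]), np.float64(37.462745098039214), {'top': np.float64(313.0)})
now (array([ 0.48229123, -0.11883518,  0.03265693, -1.64298394]), np.float64(253.98039215686273), {'side': np.float64(743.0), 'top': np.float64(302.0)})
now (array([ 0.48381393, -0.11688852,  0.03127859, -1.65402791]), np.float64(214.71372549019605), {'side': np.float64(743.0)})
now (array([ 0.48286167, -0.11947166,  0.02819649, -1.62509364]), np.float64(37.694117647058825), {'top': np.float64(302.0)})
real	0m18.512s
user	0m9.622s
sys	0m2.835s
```

```bash
sed -i 's/-45/-30/g;s/+45/+30/g' fit.py; python3 fit.py; python3 - <<'E'
import cv2
a=cv2.imread('pics/full_top.png');cv2.imwrite('pics/tf.png',a)
E
```

```text
start (array([ 0.48263098, -0.12057427,  0.05016093, -1.18900589]), np.float64(91.32156862745097), {'side': np.float64(721.0), 'top': np.float64(313.0)})
start (array([ 0.48567741, -0.11470488,  0.04505992, -1.18672172]), np.float64(49.04313725490196), {'side': np.float64(721.0)})
start (array([ 0.48276553, -0.12090439,  0.05027991, -1.15605168]), np.float64(37.462745098039214), {'top': np.float64(313.0)})
now (array([ 0.48224633, -0.11886065,  0.03276575, -1.64292876]), np.float64(82.10588235294117), {'side': np.float64(575.0), 'top': np.float64(304.0)})
now (array([ 0.48381393, -0.11688852,  0.03127859, -1.65402791]), np.float64(44.713725490196076), {'side': np.float64(575.0)})
now (array([ 0.48286167, -0.11947166,  0.02819649, -1.62509364]), np.float64(35.694117647058825), {'top': np.float64(304.0)})
```

View pics/full_top.png

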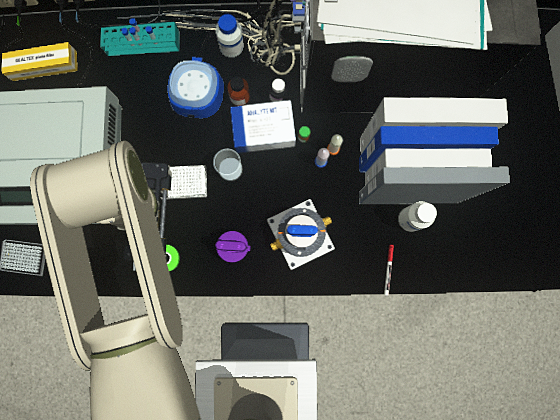

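The fit puts the origin about 17.4 mm lower than at the start, so at about 31.6 mm, which matches the locked height. The handle lines up with the orange bars, the bystanders haven't moved and the arm is clear.

```bash
python3 - <<'E'
from plant import robot
s=robot.read_state();print(s["t"],s["force"],abs(s["dq"]).max());print(robot.close_job())
E
```

```text
20.6 [-0.62322821 -0.26087934 -0.097828  ] 0.002624232092121799
the job is handed in; nothing more can be done
None
```

I turned the cartridge clockwise until its lugs dropped into the slots, pressed it down, turned it clockwise to the hard stop, let it spring up and released it. I handed the job in at 20.6 s, with the arm clear and touching nothing.

**Last checks**
- **Height:** fitting the handle in both cameras, with its known starting height as the reference, puts the origin at about 31.6 mm (31 nominal).
- **Angle:** the handle was 3–5° past the orange bars, about the pocket's 4° play, on the hard-stop side.
- **Position:** it is about 2 mm off the housing's axis, within camera accuracy. I judged upright only by eye.
- **Bystanders:** those in view stood unmoved. In the last top picture the arm partly hid the tape and the plate, but it never came near them.

**What disagreed**
- **First turn:** it took about 120° clockwise to reach the slots, not the 35–75° stated. The white dots showed the slots there, and the 8 mm drop came at the dots.
- **Pressing down:** the wrist force reached about 39 N for a moment when the spring bottomed. That is well below the 120 N wrist limit, and it came through the finger pads.
- **Height by camera:** fitted absolutely, the combined, side and top heights were 32.8, 31.3 and 28.2 mm. The top view alone is weak on height and falls just below the 28.7 mm limit.

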